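# Gauge the brass mount bushing with a locking bore gauge

### The job

Lift the bore gauge from its yellow stand by its two orange wings, so that the squeeze draws its plungers in, and ease it into the brass bushing until its flange sits flat; then let go so that the plungers spring out, and press the red cap fully down to lock them. Draw the locked gauge out by its two plain aluminium sides, not by the wings, and stand it upright in the yellow stand again, flange down flat, cap still down and plungers still holding the bushing's size. Be gentle: never press it on the bushing with more than about 40 N, do not let it drop into the stand, and leave the other things where they are.

Things in the scene. Friction and masses are not known exactly. Their poses are not given: they have to be found in the camera images.
- gauge: Telescoping bore gauge, loose, about 0.4 kg, upright, 94 mm tall in all. Origin: centre of the underside of its round dark steel flange (58 mm wide, 6 mm thick); z up along its axis. Handle above the flange, measuring head below it. The wings and plungers lie along its own y, the plain sides face its own x.
- gauge_nose (a point): Centre of the lower end of the measuring head, 32 mm below the gauge's origin. The head is a 34 mm steel cylinder whose nose tapers to 27 mm over the last 4.5 mm. It carries two opposed 8 mm brass plungers pointing along the gauge's own +y and -y, 16 mm below the flange's underside.
- gauge_grip (a point): Middle of the handle, the height to grip, 29 mm above the gauge's origin. Handle: 6 to 50 mm above the origin, 26 mm along own x, 34 mm along own y. Its two x sides are plain aluminium, 26 mm apart: a grip along own x leaves the plungers alone. 20 to 25 N of grip is plenty; fingers closing hard can drag the gauge down onto its seat.
- wing_left (a point): Outer face of the left (+y) orange wing when drawn in, 17 mm from the axis; the right wing mirrors it. Wings: 8 mm wide, 14 to 42 mm above the origin, in the middle of the y sides; free, each stands out 6 mm (46 mm over both). Each is one piece with its plunger: a grip of 20 N or more along own y presses both flush (34 mm) and draws the plungers in.
- plunger_left (a joint): How far each plunger (and its wing) stands out, m; both move together. 0 = drawn in (tips 16 mm from the axis, inside the head), 0.006 = right out (22 mm). Springs of about 1.5 N each push them out and centre the gauge. Set free in the brass bushing they stop at its wall at about 0.0016 to 0.002: the bushing's size, held if it stays within 0.001 to 0.003.
- lock_cap (a joint): Travel of the stiff red lock cap, m: 0 = up (plungers free), 0.006 = fully down (plungers clamped where they are). It starts to move at about 5 N, needs about 8 N near the bottom, then meets a hard stop; it stays where it is left, and over 0.0045 counts as locked. Pulling it up frees it. The clamp holds against the springs, but not against fingers squeezing the wings.
- cap_top (a point): Centre of the top face of the red lock cap (20 mm wide), 62 mm above the gauge's origin when up; the handle's top is 12 mm below it.
- brass_mouth (a point): Centre of the mouth of the brass bushing, on the plane of its rim, 52 mm above the table. Bore 36 mm (1 mm clearance all round the head), open down to the table. It stands 1 mm proud of its mount block. Two like mounts, with a dark steel (28 mm bore) and a green plastic bushing (42 mm bore), stand near in any order and are not to be gauged.
- stand_mouth (a point): Centre of the hole at the top of the gauge's stand: a fixed yellow block 80 x 80 x 50 mm with a 48 mm hole right through; the gauge's flange rests on its top.
- spare_sleeve: Loose steel sleeve, 42 mm wide, 35 mm tall, origin under its centre. Leave it.
- cleaner_can: Blue can, 56 mm wide, 150 mm tall, origin under its centre. Leave it.
- screwdriver: Screwdriver with an orange handle lying on the table. Leave it.
- wrench: Steel wrench lying on the table. Leave it.
- setting_block: Steel block 70 x 50 x 30 mm, origin under its centre. Leave it.
- brass_mount: The fixed cast aluminium mount block of the brass bushing, 74 x 74 x 51 mm, with a lug on two sides; origin under its centre, on the table, below the bushing's axis.
- stand: The yellow stand itself; origin under its centre, on the table.
Mind the look-alikes: they are no part of the job. What is shaped like the gauge but pink or purple is not meant.

How it is judged:
On the way, in this order (a step that is already met when the one before it is completed fails the run):
1. the gauge sits flat in the brass bushing, let go, its plungers sprung out to the wall, not yet locked (horizontal distance between gauge and brass_mouth below 0.003 m and z of gauge in the frame of brass_mouth below 0.002 m and angle between gauge's own z axis and vertical below 0.04 rad and value of joint plunger_left between 0.001 and 0.003 m and value of joint lock_cap below 0.003 m and contact force between the fingers and gauge below 0.3 N), for 0.2 s.
2. the red cap is pressed down while the gauge sits in the brass bushing (horizontal distance between gauge and brass_mouth below 0.003 m and z of gauge in the frame of brass_mouth below 0.002 m and angle between gauge's own z axis and vertical below 0.04 rad and value of joint plunger_left between 0.001 and 0.003 m and value of joint lock_cap above 0.0045 m), for 0.2 s.
3. the locked gauge is drawn right out of the bushing (value of joint plunger_left between 0.001 and 0.003 m and value of joint lock_cap above 0.0045 m and z of gauge in the frame of brass_mouth above 0.038 m), for 0.1 s.
At the end, for the whole second after the job is handed in: The gauge stands released and still in the yellow stand, flange flat on it (origin within 3 mm of the stand's top and 10 mm of the hole's axis, tilt under 0.05 rad), its cap locked (over 4.5 mm down) and its plungers still held at the bushing's size (1 to 3 mm out) (value of joint plunger_left between 0.001 and 0.003 m and value of joint lock_cap above 0.0045 m and horizontal distance between gauge and stand_mouth below 0.01 m and z of gauge in the frame of stand_mouth between -0.003 and 0.003 m and angle between gauge's own z axis and vertical below 0.05 rad and linear speed of gauge below 0.02 m/s and contact force between the fingers and gauge below 0.1 N); the robot touches nothing.
It fails at once if more than 40 N between the gauge and the brass mount (contact force between gauge and brass_mount above 40 N).
It fails at once if the gauge dropped or rammed into its stand (contact force between gauge and stand above 100 N).
It fails at once if another thing on the table moved by more than 2 cm (distance of any of spare_sleeve, cleaner_can, screwdriver, wrench, setting_block from where it was at the start of the episode above 0.02 m).
It also fails if it takes over 67 s, if anything falls off the work surface, if the arm or the gripper's body presses on something with over 40 N, if the wrist force passes 120 N, or if a joint passes its speed limit or range.

### The arm

A 6-joint arm with a two-finger parallel gripper is mounted at the origin on the work surface. World frame = base frame: x ahead of the robot, y to its left, z up, the work surface at z = 0. Lengths are in m, angles in rad, forces in N, time in s.
With the tool pointing down it reaches from about 0.275 to 0.875 m from the base axis. Payload 12.5 kg.
Tool frame: the origin (TCP) lies at the very end of the fingers, on their centre line; the grasp point (between the pads) lies 19 mm behind it; x points along the fingers, y is the direction in which the jaws open and shut, and the axes are right-handed (so a half turn about x gives the same grasp; the last joint's range is limited). The gripper opens to 85 mm and grips with 20 to 120 N. Pads are 22 mm wide; open, the fingers measure 114 mm over their backs; the gripper's body (76 mm by 85 mm) begins 54 mm behind the grasp point. The pads swing forward as they close: fully open they stand 13 mm farther back than shut.
Start: joints at [1.168, 0.351, 1.652, -0, 1.139, -0.085], TCP at [0.172, 0.522, 0.231] pointing down, gripper open.
Joint ranges: [-2.75, 2.75], [-0.79, 2.1], [0.01, 2.65], [-1.57, 4.71], [0.07, 3.14], [-2.87, 2.87]. Speed limits (rad/s): [2.22, 2.22, 2.79, 3.14, 3.14, 3.14].

### API

Orientations are given as a 3x3 rotation matrix whose columns are the frame's x, y, z axes.
In Python, from bench import manip gives the robot as it stands. Calls block until the motion is done:
- manip.move_ptp(position, orientation): joint-space move of the TCP to a pose.
- manip.move_l(position, attitude=None, max_speed=0.15): straight line of the TCP; attitude=None keeps the orientation; max_speed is the mean speed in m/s.
- manip.move_j(angles): joint-space move.
- manip.set_gripper(opening, effort=None): opening from 0.0 (shut) to 1.0 (fully open); effort is the grip in N (None keeps the last); returns when the fingers have stopped.
- manip.dwell(seconds).
- manip.inverse_kinematics(position, orientation): joint angles nearest the present ones, or None.
- manip.grab_frame(name): name is "scene" or "top"; returns (picture, depth): 480x640x3 uint8, red, green, blue; 480x640 float32, m along the optical axis (not along the pixel's ray), 0 where there is no reading.
- manip.get_calibration(name): a dict with "camera_matrix" (3x3 intrinsics, pixels), "R" (3x3) and "t" (3): a world point X has camera coordinates R X + t. Camera axes: x right, y down, z forward; pixel columns grow to the right and rows downward; lengths in m; the calibration is good to about 2 mm. A picture is of the moment at which its call begins. get_calibration takes no time and is no camera call.
A pose or a line that the arm cannot do raises manip.Unreachable and nothing moves.
- manip.sign_off(): hands the job in, once; it reports no verdict.
Trained networks look in the newest picture that a camera, given by its name, has taken for a name from the list of things; names that differ only in an ending like _2 or _b are one class to them, and where a whole thing is asked for, a point or a joint stands for the part that bears it (a point fixed in the world has none). Each returns a list of dicts, best first, with "confidence" (0 to 1); they miss things now and then, are a little off and sometimes report something else, mostly with a low value. They report only what shows in the picture. A call takes as long as a camera call. They do not tell look-alikes from the thing itself.
- manip.look_for(camera, name): "at" ([x, y, z] in m, in world coordinates, good to about 4 mm: the middle of the surface that is visible of it).
Readings, each from a call of its own:
- manip.current_time(): time.
- manip.current_qpos(): joint angles.
- manip.current_joint_vel(): joint speeds.
- manip.current_joint_torque(): joint torques, N m.
- manip.current_ee_pos(): TCP position.
- manip.current_tcp_rot(): TCP orientation.
- manip.current_force(): force on the tool from outside, world axes, zero at the start.
- manip.current_ft_torque(): the same for the moment, N m.
- manip.current_grip_width(): opening from 0.0 (shut) to 1.0 (fully open).
Only numpy, scipy, OpenCV 4.12 (cv2) and the standard library are available. Lean on these libraries where they do the work, as an engineer would, in place of code of your own. Each camera call takes 0.05 s, during which the arm holds its last target.

## Working session

There is one attempt and no reset: what is moved stays moved. The work goes in short steps, each a Python script; the robot and the scene stay as the last script left them, time stands still between calls to the robot, and variables do not carry over. Pictures are saved under pics/ and viewed, and the job is handed in when it is done.

```bash
ls; mkdir -p pics
cat > h.py <<'E'
import numpy as np, cv2
from bench import manip
def shot(cam,fn):
    im,d=manip.grab_frame(cam); cv2.imwrite('pics/'+fn+'.png',im[:,:,::-1]); np.savez('pics/'+fn+'.npz',im=im,d=d,K=manip.get_calibration(cam)['camera_matrix'],R=manip.get_calibration(cam)['R'],t=manip.get_calibration(cam)['t']); return im,d
def cloud(fn):
    f=np.load('pics/'+fn+'.npz'); d=f['d'];K=f['K']
    v,u=np.mgrid[:480,:640]; P=np.stack([(u-K[0,2])/K[0,0]*d,(v-K[1,2])/K[1,1]*d,d],-1)
    W=(P-f['t'])@f['R']; W[d<=0]=np.nan
    return f['im'],W
E
python3 - <<'E'
from h import *
print(manip.current_time())
for c in ('scene','top'):
    shot(c,c+'0'); k=manip.get_calibration(c); print(c,k['camera_matrix'],-k['R'].T@k['t'],k['R'])
    for n in ['gauge','brass_mount','stand','wing_left','lock_cap','spare_sleeve','cleaner_can','setting_block']:
        print(c,n,[(np.round(r['at'],3).tolist(),round(r['confidence'],2)) for r in manip.look_for(c,n)])
print(manip.current_time())
E
```

```text
pics
0.0
scene [[506.4524346    0.         306.21195405]
 [  0.         506.4524346  243.8767471 ]
 [  0.           0.           1.        ]] [1.05142763 0.24328208 0.75793273] [[-0.53272551  0.84626626  0.00607771]
 [ 0.63973376  0.40739378 -0.6517446 ]
 [-0.55402549 -0.34331286 -0.75841416]]
scene gauge [([0.466, 0.068, 0.076], 0.89), ([0.434, -0.043, 0.056], 0.8), ([0.357, 0.046, 0.053], 0.69), ([0.462, 0.062, 0.114], 0.31)]
scene brass_mount [([0.653, 0.007, 0.044], 0.76)]
scene stand [([0.486, 0.077, 0.039], 0.93)]
scene wing_left [([0.466, 0.071, 0.077], 0.77), ([0.358, 0.046, 0.053], 0.73), ([0.436, -0.045, 0.051], 0.55)]
scene lock_cap [([0.463, 0.064, 0.118], 0.66), ([0.352, 0.041, 0.097], 0.51), ([0.425, -0.05, 0.096], 0.4)]
scene spare_sleeve [([0.444, 0.302, 0.026], 0.57)]
scene cleaner_can [([0.482, -0.292, 0.101], 0.89), ([0.467, 0.07, 0.076], 0.49), ([0.658, 0.009, 0.047], 0.26)]
scene setting_block [([0.637, -0.412, 0.028], 0.95)]
top [[437.3815924    0.         319.68780126]
 [  0.         437.3815924  243.27946234]
 [  0.           0.           1.        ]] [ 0.3773549  -0.06337636  0.92358219] [[ 5.95829675e-02 -9.98223353e-01  8.85550908e-05]
 [-9.77536128e-01 -5.83661341e-02 -2.02525338e-01]
 [ 2.02170690e-01  1.19804948e-02 -9.79277019e-01]]
top gauge [([0.418, -0.046, 0.035], 0.92), ([0.454, 0.065, 0.062], 0.85), ([0.345, 0.04, 0.039], 0.7)]
top brass_mount [([0.646, 0.004, 0.052], 0.77)]
top stand [([0.453, 0.05, 0.049], 0.98)]
top wing_left [([0.421, -0.051, 0.038], 0.9), ([0.345, 0.041, 0.037], 0.89), ([0.45, 0.059, 0.066], 0.61)]
top lock_cap [([0.456, 0.063, 0.111], 0.68), ([0.454, 0.06, 0.067], 0.65), ([0.421, -0.052, 0.093], 0.41)]
top spare_sleeve [([0.648, 0.001, 0.051], 0.65), ([0.431, 0.294, 0.03], 0.61)]
top cleaner_can [([0.457, -0.3, 0.15], 0.79), ([0.456, 0.061, 0.11], 0.28)]
top setting_block [([0.629, -0.418, 0.031], 0.8)]
0.9
```

View pics/scene0.png

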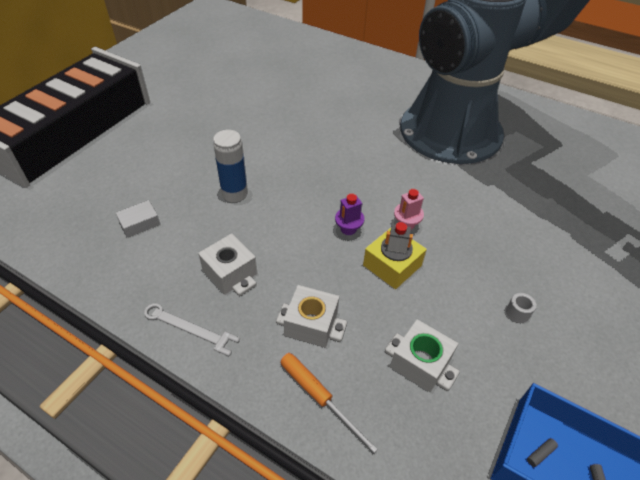

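View pics/top0.png

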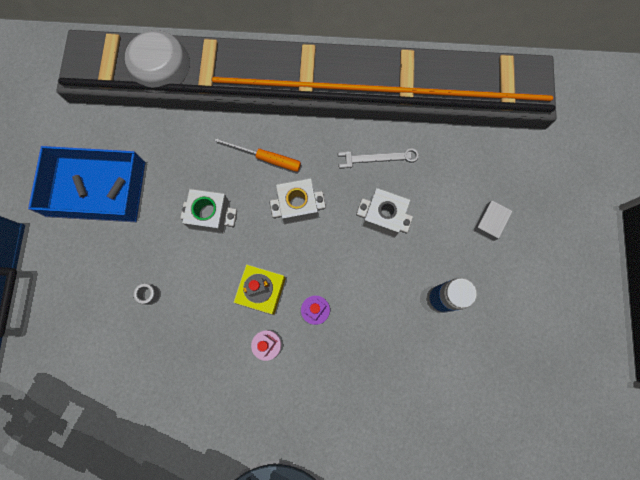

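The real gauge is in the yellow stand at scene (400,240) and top (257,288). The look-alikes are purple at top (316,309) and pink at top (265,346). The brass bushing is the middle mount, at top (297,198) and scene (312,307). I'll confirm this in an enlarged crop.

Run:
```python
import cv2,numpy as np
a=cv2.imread('pics/scene0.png')[185:345,270:440]; b=cv2.imread('pics/top0.png')[170:330,225:395]
cv2.imwrite('pics/crop0.png',np.hstack([cv2.resize(a,(400,400),interpolation=2),cv2.resize(b,(400,400),interpolation=2)]))
a=cv2.imread('pics/scene0.png')[215:285,355:435]; b=cv2.imread('pics/top0.png')[255:325,217:297]
cv2.imwrite('pics/crop1.png',np.hstack([cv2.resize(a,(400,350),interpolation=2),cv2.resize(b,(400,350),interpolation=2)]))
import sys
from h import cloud
for c in ('scene0','top0'):
    im,W=cloud(c)
    z=W[...,2]
    hsv=cv2.cvtColor(im,cv2.COLOR_RGB2HSV)
    # yellow top
    m=(hsv[...,0]>22)&(hsv[...,0]<35)&(hsv[...,1]>150)&(z>0.03)&(z<0.07)&(W[...,0]<0.6)
    print(c,'yellow',m.sum(),np.percentile(z[m],[10,50,90]))
    mr=((hsv[...,0]<6)|(hsv[...,0]>174))&(hsv[...,1]>180)&(np.hypot(W[...,0]-.455,W[...,1]-.06)<.04)
    print('cap',mr.sum(),np.nanmedian(W[mr],0),np.nanpercentile(z[mr],[10,90]))
    mz=(np.abs(W[...,0]-.2)<.05)&(np.abs(W[...,1]+.2)<.1); print('table z',np.nanmedian(z[mz]),np.nanstd(z[mz]))
```

```text
scene0 yellow 954 [0.03473105 0.04904844 0.05140669]
cap 94 [0.4605809  0.06866059 0.11151886] [0.10398649 0.11334795]
table z 0.00047642658492654764 0.0014643487025886377
top0 yellow 927 [0.04820436 0.05048684 0.05251601]
cap 79 [0.45871441 0.06419963 0.11251351] [0.11060263 0.11429081]
table z 0.0004472826416240955 0.0015975730026932529
```

View pics/crop0.png

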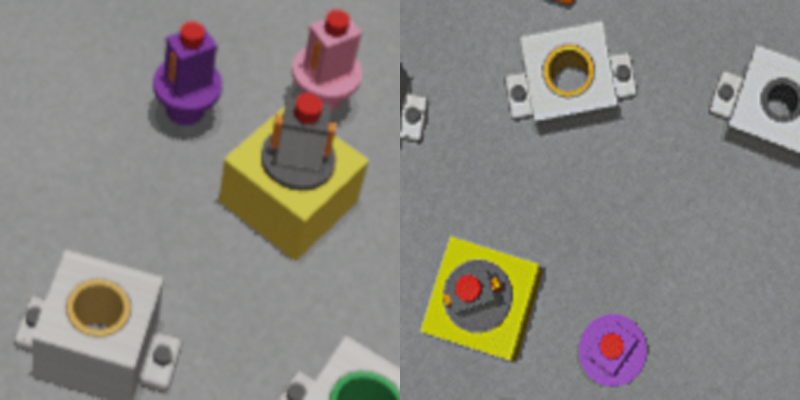

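View pics/crop1.png

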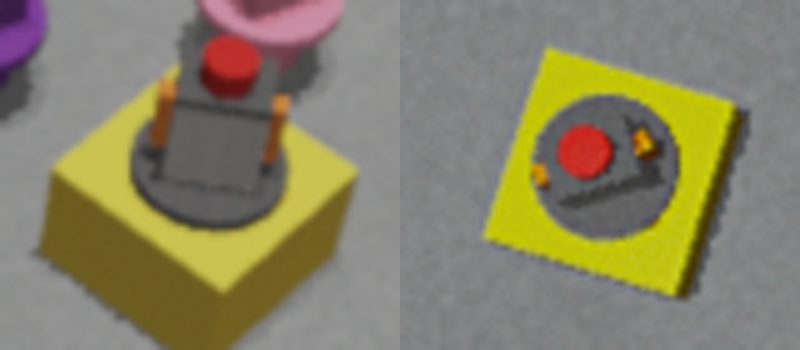

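```bash
cat >> h.py <<'E'
def toplane(f,uv,z):
    uv=np.asarray(uv,float).reshape(-1,2);K=f['K'];R=f['R'];t=f['t']
    r=np.c_[(uv[:,0]-K[0,2])/K[0,0],(uv[:,1]-K[1,2])/K[1,1],np.ones(len(uv))]@R
    C=-R.T@t; return C+r*((z-C[2])/r[:,2])[:,None]
def ray(f,uv):
    K=f['K'];R=f['R'];t=f['t']
    r=np.array([(uv[0]-K[0,2])/K[0,0],(uv[1]-K[1,2])/K[1,1],1])@R
    return -R.T@t, r/np.linalg.norm(r)
def tri(fs,uvs):
    A=np.zeros((3,3));b=np.zeros(3)
    for f,uv in zip(fs,uvs):
        C,r=ray(f,uv);M=np.eye(3)-np.outer(r,r);A+=M;b+=M@C
    X=np.linalg.solve(A,b); res=[]
    for f,uv in zip(fs,uvs):
        C,r=ray(f,uv);res.append(np.linalg.norm((np.eye(3)-np.outer(r,r))@(X-C)))
    return X,res
def circ(P):
    from scipy.optimize import least_squares
    g=lambda p:np.hypot(P[:,0]-p[0],P[:,1]-p[1])-p[2]
    s=least_squares(g,[*P[:,:2].mean(0),.02],loss='soft_l1',f_scale=.0008)
    return s.x,np.sqrt(np.mean(s.fun**2))
def biggest(m):
    n,l,s,c=cv2.connectedComponentsWithStats(m.astype(np.uint8)); 
    i=1+np.argmax(s[1:,4]); return l==i,c[i]
E
cat > meas.py <<'E'
from h import *
def run(tag):
    F={};out={}
    for c in ('scene','top'):
        f=np.load(f'pics/{c}{tag}.npz');f={k:f[k] for k in f};F[c]=f
        im,W=cloud(c+tag); z=W[...,2]; hsv=cv2.cvtColor(im,cv2.COLOR_RGB2HSV);h,s,v=[hsv[...,i].astype(int) for i in range(3)]
        near=lambda x,y,r:np.hypot(W[...,0]-x,W[...,1]-y)<r
        gold=near(.65,.004,.035)&(h>12)&(h<30)&(s>110)
        gold,_=biggest(gold)
        ct=max(cv2.findContours(gold.astype(np.uint8),0,1)[0],key=len)
        hull=cv2.convexHull(ct)
        # dense contour
        print(c,'brass px',gold.sum(),np.argwhere(gold).mean(0)[::-1],circ(toplane(f,ct,.052)))
        out[c,'brass']=cv2.fitEllipse(ct)[0]
        cap=near(.457,.064,.04)&((h<6)|(h>174))&(s>150)&(z>.09)
        cap,cc=biggest(cap); out[c,'cap']=cc; print(c,'cap',cap.sum(),cc)
        yel=near(.455,.06,.08)&(h>24)&(h<34)&(s>150)
        yel,_=biggest(yel)
        vth=150
        top=yel&(z>.045)
        ct=max(cv2.findContours(top.astype(np.uint8),0,1)[0],key=cv2.contourArea)
        r=cv2.minAreaRect((toplane(f,ct,.05)[:,:2]*1000).astype(np.float32)); print(c,'stand',r)
        inner=cv2.morphologyEx((~yel).astype(np.uint8),cv2.MORPH_OPEN,np.ones((1,1),np.uint8))
        n,l,st,cn=cv2.connectedComponentsWithStats(inner,connectivity=4)
        for i in range(1,n):
            if 150<st[i,4]<3000:
                ct=max(cv2.findContours((l==i).astype(np.uint8),0,1)[0],key=len)
                print(c,'hole',st[i],[circ(toplane(f,ct,zz)) for zz in(.05,.056)])
        ora=near(.455,.06,.045)&(h>8)&(h<22)&(s>150)&(z>.058)
        n,l,st,cn=cv2.connectedComponentsWithStats(ora.astype(np.uint8))
        for i in range(1,n):
            if st[i,4]>3: print(c,'wing',st[i],cn[i],np.nanmedian(W[l==i],0))
    fs=[F['scene'],F['top']]
    for k in('brass','cap'): print(k,tri(fs,[out['scene',k],out['top',k]]))
if __name__=='__main__':
    import sys;run(sys.argv[1])
E
python3 meas.py 0
```

```text
scene brass px 426 [311.42723005 307.30516432] (array([0.64891949, 0.0051453 , 0.02088613]), np.float64(0.0006055150978627489))
scene cap 109 [400.66055046 227.53211009]
scene stand ((458.9114990234375, 68.12158203125), (79.70275115966797, 78.96525573730469), 77.15766906738281)
scene wing [385 231   5  13  35] [387.25714286 236.8       ] [0.46585067 0.0503258  0.08271427]
scene wing [408 234   4  13  28] [409.82142857 239.96428571] [0.45151862 0.08763697 0.08343078]
top brass px 230 [295.82173913 196.20434783] (array([0.65086802, 0.00188483, 0.02125302]), np.float64(0.000575477268576479))
top cap 90 [253.85555556 284.91111111]
top stand ((457.9611511230469, 63.112640380859375), (79.36398315429688, 79.40057373046875), 76.9454574584961)
top hole [243 274  30  29 689] [(array([0.45954649, 0.06573939, 0.02867631]), np.float64(0.0006143359613125953)), (array([0.45898204, 0.06485256, 0.02847933]), np.float64(0.0006101153651785928))]
top wing [264 281   4   6  17] [265.29411765 283.70588235] [0.46369781 0.04632409 0.08986277]
top wing [244 288   3   4   9] [244.66666667 289.66666667] [0.45004619 0.08318242 0.09297948]
brass (array([0.64991975, 0.00354543, 0.05199089]), [np.float64(0.0018828107571044342), np.float64(0.0018828107571043735)])
cap (array([0.45829143, 0.0663579 , 0.10895378]), [np.float64(0.002058913524658616), np.float64(0.0020589135246586697)])
```

The pictures confirm it: the gauge on the yellow stand has a grey handle with orange wings. The pink and purple ones stand loose on the table, and brass is the middle mount. Next I'll check the tool yaw options and reach.

```bash
cat >> h.py <<'E'
def Rt(a):
    c,s=np.cos(a),np.sin(a); return np.array([[0,c,s],[0,s,-c],[-1,0,0.]])
G=np.array([.4592,.0668]); B=np.array([.6500,.0035]); S=np.array([.4584,.0656]); AY=np.deg2rad(110.7)
E
python3 - <<'E'
from h import *
print(manip.current_tcp_rot().round(3), manip.current_ee_pos(), manip.current_force())
for a in (110.7,-69.3,20.7,-159.3):
    for p in (G,B):
        q=manip.inverse_kinematics([*p,.10],Rt(np.deg2rad(a))); print(a,p,None if q is None else np.round(q,2))
E
```

```text
[[-0.     0.312  0.95 ]
 [ 0.     0.95  -0.312]
 [-1.     0.    -0.   ]] [0.17181243 0.52246925 0.23129625] [-0.45242239  0.16469395  0.36644743]
110.7 [0.4592 0.0668] [ 0.04  0.39  1.98 -0.    0.77 -1.89]
110.7 [0.65   0.0035] [-0.07  0.68  1.48 -0.    0.99 -2.  ]
-69.3 [0.4592 0.0668] [ 0.04  0.39  1.98 -0.    0.77  1.25]
-69.3 [0.65   0.0035] [-0.07  0.68  1.48 -0.    0.99  1.14]
20.7 [0.4592 0.0668] [ 0.04  0.39  1.98 -0.    0.77 -0.32]
20.7 [0.65   0.0035] [-0.07  0.68  1.48 -0.    0.99 -0.43]
-159.3 [0.4592 0.0668] [ 0.04  0.39  1.98 -0.    0.77  2.82]
-159.3 [0.65   0.0035] [-0.07  0.68  1.48 -0.    0.99  2.71]
```

Run:
```python
from h import *
a=np.deg2rad(-69.3)
manip.set_gripper(0.9,22)
manip.move_ptp([*G,.155],Rt(a))
print(manip.current_time(),manip.current_ee_pos(),manip.current_grip_width(),manip.current_force())
shot('scene','scene1');shot('top','top1')
a=cv2.imread('pics/scene1.png')[120:300,300:500]; b=cv2.imread('pics/top1.png')[190:370,155:355]
cv2.imwrite('pics/crop2.png',np.hstack([cv2.resize(a,(400,360),interpolation=2),cv2.resize(b,(400,360),interpolation=2)]))
```

```text
3.125 [0.45927381 0.06734784 0.15511336] 0.8987603672641707 [-0.28838175  0.64548845 -0.51622551]
```

View pics/crop2.png

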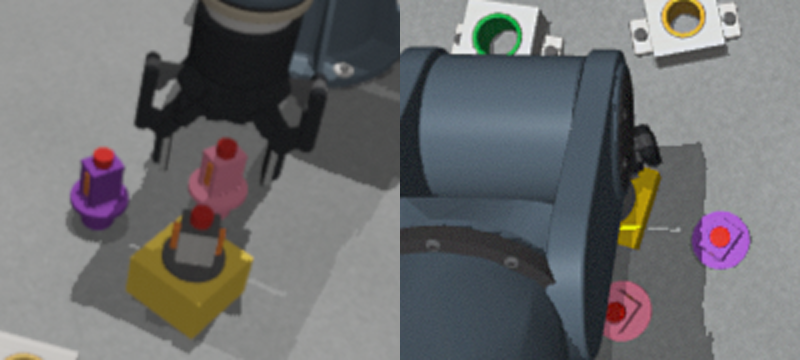

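Run:
```python
from h import *
f=np.load('pics/scene1.npz');im,W=cloud('scene1')
def proj(X):
    p=f['K']@(f['R']@np.array(X)+f['t']);return p[:2]/p[2]
a=np.deg2rad(-69.3);y=np.array([np.cos(a),np.sin(a),0]);n=np.array([-y[1],y[0],0])
T=np.array([.45927,.06735,.155])
print(proj(T),(proj(T)-[300,120])*2)
for o in (.06,.05,.04,-.04,-.05,-.06): print(o,(proj(T+o*y)-[300,120])*2)
m=(W[...,2]>.13)&(W[...,2]<.2)&(np.hypot(W[...,0]-.459,W[...,1]-.067)<.09)
P=W[m]-T; 
for lo,hi in((.155,.165),(.165,.175),(.175,.185),(.185,.195)):
    k=(W[m][:,2]>lo)&(W[m][:,2]<hi); q=P[k]
    for s in(1,-1):
        e=q[np.sign(q@y)==s]
        if len(e): print(lo,s,len(e),'along y',np.percentile(e@y,[5,50,95]).round(4),'along n',np.percentile(e@n,[5,50,95]).round(4))
```

```text
[403.76521075 209.42110032] [207.53042151 178.84220065]
0.06 [136.01410468 168.41198636]
0.05 [147.84583393 170.13757119]
0.04 [159.71241935 171.86823958]
-0.04 [255.91862851 185.89932258]
-0.05 [268.10597176 187.67677153]
-0.06 [280.32975558 189.4595351 ]
0.165 1 18 along y [0.0358 0.0399 0.0467] along n [0.004  0.0091 0.0102]
0.165 -1 25 along y [-0.0514 -0.0444 -0.0415] along n [-0.0064  0.0069  0.0112]
0.175 1 37 along y [0.036  0.0424 0.0484] along n [0.0041 0.0068 0.011 ]
0.175 -1 46 along y [-0.0541 -0.0464 -0.0415] along n [-0.0038  0.0074  0.0105]
0.185 1 36 along y [0.0365 0.0415 0.048 ] along n [0.0044 0.0084 0.0112]
0.185 -1 46 along y [-0.0544 -0.0472 -0.0414] along n [-0.0047  0.0068  0.0109]
```

```bash
sed -i 's/^G=.*/G=np.array([.459,.0657]); B=np.array([.6503,.0022]); S=np.array([.458,.0642]); AY=np.deg2rad(110.7)/' h.py
python3 - <<'E'
from h import *
a=np.deg2rad(-69.3)
manip.move_l([*G,.155],Rt(a))
manip.move_l([*G,.059],max_speed=.08)
print(manip.current_time(),manip.current_ee_pos(),manip.current_grip_width(),manip.current_force())
shot('scene','scene2')
manip.set_gripper(0.0,26)
print(manip.current_time(),manip.current_ee_pos(),manip.current_grip_width(),manip.current_force(),manip.current_ft_torque())
shot('scene','scene3')
a=cv2.imread('pics/scene2.png')[180:300,340:473]; b=cv2.imread('pics/scene3.png')[180:300,340:473]
cv2.imwrite('pics/crop3.png',np.hstack([cv2.resize(a,(400,360),interpolation=2),cv2.resize(b,(400,360),interpolation=2)]))
E
```

```text
4.825 [0.45927195 0.06571335 0.05937687] 0.899061751418444 [ 0.04317941 -0.45651546  0.63025175]
5.3333 [0.45900677 0.06588548 0.05924402] 0.396820432181767 [-1.9962937   3.13747522  6.25548936] [0.56404146 0.35825458 0.00319884]
```

View pics/crop3.png

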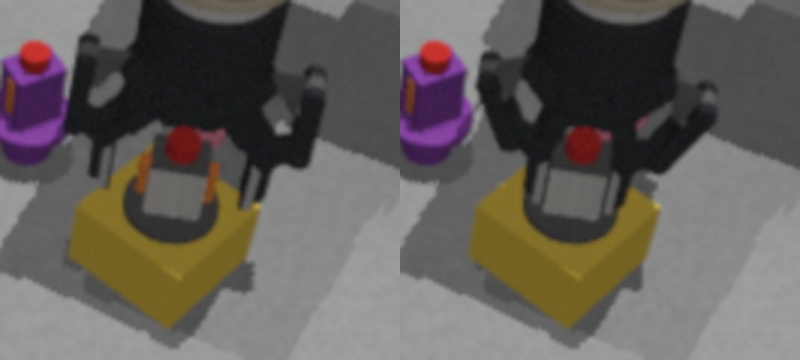

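Run:
```python
from h import *
p=manip.current_ee_pos()
manip.move_l([.459,.0657,.125],max_speed=.08)
print(manip.current_time(),manip.current_ee_pos(),manip.current_grip_width(),manip.current_force(),manip.current_ft_torque())
manip.move_l([*B,.125],max_speed=.15)
manip.dwell(.2)
print(manip.current_time(),manip.current_ee_pos(),manip.current_grip_width(),manip.current_force(),manip.current_ft_torque())
shot('scene','scene4');shot('top','top4')
a=cv2.imread('pics/scene4.png')[190:370,200:400]; b=cv2.imread('pics/top4.png')[100:280,200:400]
cv2.imwrite('pics/crop4.png',np.hstack([cv2.resize(a,(400,360),interpolation=2),cv2.resize(b,(400,360),interpolation=2)]))
```

```text
6.3583 [0.45866779 0.06566648 0.12454866] 0.39487296564692875 [ 0.02029291 -0.21262041 -4.44749578] [0.02085343 0.03941398 0.03677576]
8.05 [0.65007753 0.0023887  0.12512578] 0.3917183076315835 [-0.06664082 -0.65604885 -4.19285622] [-0.04419338  0.00372261 -0.03146512]
```

View pics/crop4.png

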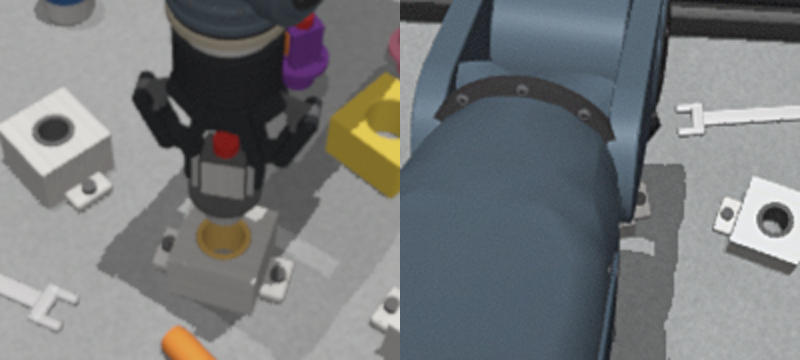

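```bash
cat > g.py <<'E'
from h import *
def gaugepose(tag,c,z0,yaw=np.deg2rad(20.7)):
    """gauge axis as seen by scene cam; c approx xy, z0 = origin height"""
    f=np.load(f'pics/{tag}.npz');im,W=cloud(tag);hsv=cv2.cvtColor(im,cv2.COLOR_RGB2HSV);h,s,v=[hsv[...,i].astype(int) for i in range(3)]
    near=np.hypot(W[...,0]-c[0],W[...,1]-c[1])<.05
    cap=near&((h<6)|(h>174))&(s>150)&(W[...,2]>z0+.04); cap,cc=biggest(cap)
    capc=W[cap]; top=capc[capc[:,2]>np.percentile(capc[:,2],90)-.006]
    print('cap n',cap.sum(),'px',cc,'z95',np.percentile(capc[:,2],[50,90,97]).round(4))
    # ellipse of top face: fit circle of upper contour: use silhouettes of cap modelled below
    from scipy.optimize import least_squares
    def sil(x,y,zt,r=.010,hh=.012):
        t=np.linspace(0,2*np.pi,60); P=np.r_[np.c_[x+r*np.cos(t),y+r*np.sin(t),0*t+zt],np.c_[x+r*np.cos(t),y+r*np.sin(t),0*t+zt-hh]]
        q=(P@f['R'].T+f['t'])@f['K'].T; q=q[:,:2]/q[:,2:]; return cv2.convexHull(q.astype(np.float32))[:,0]
    for hh in (.012,):
        ys,xs=np.nonzero(cap)
        def cost(p):
            poly=sil(p[0],p[1],z0+.062,hh=hh); m=cv2.fillPoly(np.zeros((480*4,640*4),np.uint8),[np.int32(np.round((poly+.5)*4))],1)
            mm=cv2.resize(m.astype(np.float32),(640,480),interpolation=cv2.INTER_AREA); return np.abs(mm-cap)[cap_box].sum()
        y0,y1,x0,x1=ys.min()-8,ys.max()+9,xs.min()-8,xs.max()+9
        cap_box=np.s_[y0:y1,x0:x1]
        from scipy.optimize import minimize
        best=min((minimize(cost,[c[0]+dx,c[1]+dy],method='Nelder-Mead',options=dict(initial_simplex=[[c[0]+dx,c[1]+dy],[c[0]+dx+.003,c[1]+dy],[c[0]+dx,c[1]+dy+.003]])) for dx,dy in((0,0),(.003,-.003),(-.003,.003))),key=lambda r:r.fun)
        print('cap silhouette axis',best.x.round(4),best.fun)
    # front face plane
    n=np.array([np.cos(yaw),np.sin(yaw)]);t=np.array([-n[1],n[0]])
    d=W[...,:2]-c
    a=d@n;b=d@t
    m=near&(s<60)&(W[...,2]>z0+.014)&(W[...,2]<z0+.042)&(np.abs(b)<.012)&(a>0)&(a<.025)
    print('face px',m.sum(),'n-offset of axis',np.median(a[m])-.013, 'tilt fit',np.polyfit(W[...,2][m],a[m],1)[0],'yaw fit',np.polyfit(b[m],a[m],1)[0])
    return best.x
if __name__=='__main__':
    gaugepose('scene0',np.array([.459,.0687]),.05)
    gaugepose('scene4',np.array([.650,.005]),.116)
E
python3 g.py
```

```text
cap n 109 px [400.66055046 227.53211009] z95 [0.1117 0.1134 0.1136]
cap silhouette axis [0.4545 0.0672] 25.3125
face px 143 n-offset of axis -0.003921770911839014 tilt fit 0.0007516395628101015 yaw fit -0.012378378702871505
cap n 144 px [312.59722222 261.78472222] z95 [0.177  0.1788 0.1797]
cap silhouette axis [0.6469 0.0041] 40.6875
face px 179 n-offset of axis -0.003787272658731109 tilt fit -0.0034080431685740097 yaw fit 0.006513435811173852
```

Run:
```python
from h import *
p=np.array([.6503,.0022])+.8*np.array([.0022,.0012])
manip.move_l([*p,.097],max_speed=.1)
manip.dwell(.15)
print(manip.current_time(),manip.current_ee_pos(),manip.current_grip_width(),manip.current_force(),manip.current_ft_torque())
shot('scene','scene5')
b=cv2.imread('pics/scene5.png')[210:345,240:390]
cv2.imwrite('pics/crop5.png',cv2.resize(b,(600,540),interpolation=2))
from g import gaugepose
gaugepose('scene5',p+[-.001,.003],.088)
print(p)
```

```text
8.7333 [0.65239214 0.00312054 0.0975519 ] 0.3931531572994552 [-0.07000967 -0.8000312  -4.87222773] [ 0.0046126  -0.01698065  0.04923516]
cap n 133 px [311.76691729 274.42105263] z95 [0.1494 0.151  0.1517]
cap silhouette axis [0.6482 0.0042] 41.9375
face px 167 n-offset of axis -0.0027542358247062606 tilt fit -0.0007597661575563052 yaw fit -0.007046632295379237
[0.65206 0.00316]
```

View pics/crop5.png

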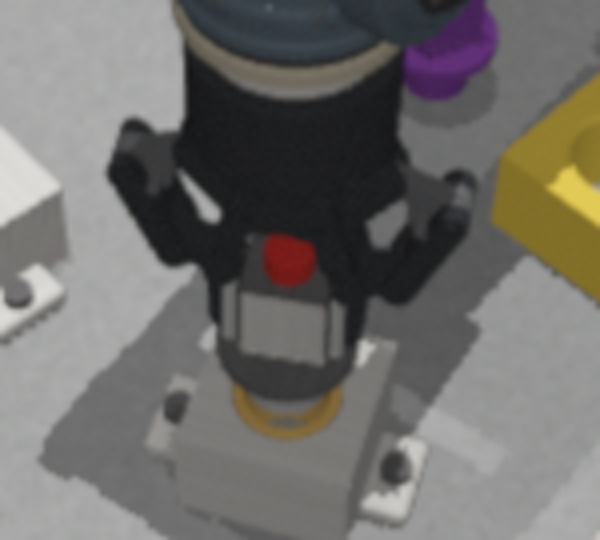

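The nose is centred over the brass ring in the picture: flange and ring are both at about x=287 in the crop. I'll descend with force feedback.

```bash
cat > servo.py <<'E'
from h import *
def down(zs,xy,base,step=.002,speed=.03,lat=2.0,fz=12,gain=.00015):
    xy=np.array(xy,float); log=[]
    z=manip.current_ee_pos()[2]
    zt=z
    while zt>zs+1e-5:
        zt=max(zs,zt-step)
        manip.move_l([*xy,zt],max_speed=speed)
        F=manip.current_force()-base
        log.append((round(zt,4),F.round(1).tolist(),xy.round(4).tolist()))
        if np.linalg.norm(F[:2])>lat: xy=xy+np.clip(F[:2]*gain,-.0008,.0008)
        if F[2]>fz: print('STOP fz');break
    for l in log: print(*l)
    return xy,zt
E
python3 - <<'E'
from servo import *
base=np.array([-.07,-.6,-4.4])
xy,z=down(.078,[.6525,.0035],base)
print(manip.current_time(),manip.current_ee_pos(),manip.current_force(),manip.current_ft_torque(),manip.current_grip_width())
E
```

```text
0.0956 [0.2, 0.3, -0.5] [0.6525, 0.0035]
0.0936 [0.2, 0.5, -0.2] [0.6525, 0.0035]
0.0916 [0.2, 0.1, -1.2] [0.6525, 0.0035]
0.0896 [0.4, -0.2, -0.2] [0.6525, 0.0035]
0.0876 [-0.7, 0.2, -1.3] [0.6525, 0.0035]
0.0856 [-1.8, -1.2, -0.6] [0.6525, 0.0035]
0.0836 [-1.6, -0.5, -0.9] [0.6522, 0.0033]
0.0816 [-0.4, 0.2, -1.9] [0.6522, 0.0033]
0.0796 [-2.0, -0.4, -0.4] [0.6522, 0.0033]
0.078 [0.0, 0.4, -0.4] [0.6519, 0.0033]
11.2833 [0.65209695 0.00330909 0.07800593] [-0.02821691 -0.21310858 -4.82254097] [ 0.0037438   0.08812576 -0.06515111] 0.3911446342915551
```

Run:
```python
from servo import *
base=np.array([-.07,-.5,-4.6])
xy,z=down(.0635,[.6520,.0033],base,step=.003,lat=1.5)
xy,z=down(.0595,xy,base,step=.0005,speed=.02,fz=4,lat=2.5)
print(manip.current_time(),manip.current_ee_pos(),manip.current_force(),manip.current_ft_torque(),manip.current_grip_width())
shot('scene','scene6')
b=cv2.imread('pics/scene6.png')[230:365,240:390]
cv2.imwrite('pics/crop6.png',cv2.resize(b,(600,540),interpolation=2))
```

```text
0.075 [-0.2, 0.6, 0.1] [0.652, 0.0033]
0.072 [-0.3, 0.4, 0.1] [0.652, 0.0033]
0.069 [0.3, -0.2, -0.3] [0.652, 0.0033]
0.066 [-0.1, 0.4, 0.6] [0.652, 0.0033]
0.0635 [0.1, -0.1, -0.2] [0.652, 0.0033]
STOP fz
0.0628 [0.0, 1.2, -1.0] [0.652, 0.0033]
0.0623 [-0.2, 1.0, -0.8] [0.652, 0.0033]
0.0618 [0.2, 0.3, 0.2] [0.652, 0.0033]
0.0613 [-1.0, 0.7, 0.6] [0.652, 0.0033]
0.0608 [-2.4, 1.2, 7.8] [0.652, 0.0033]
13.7833 [0.65207922 0.00327904 0.06128606] [-2.47463848  0.67459087  3.19574777] [ 0.07415147  0.55318187 -0.0160806 ] 0.3904916408595341
```

View pics/crop6.png

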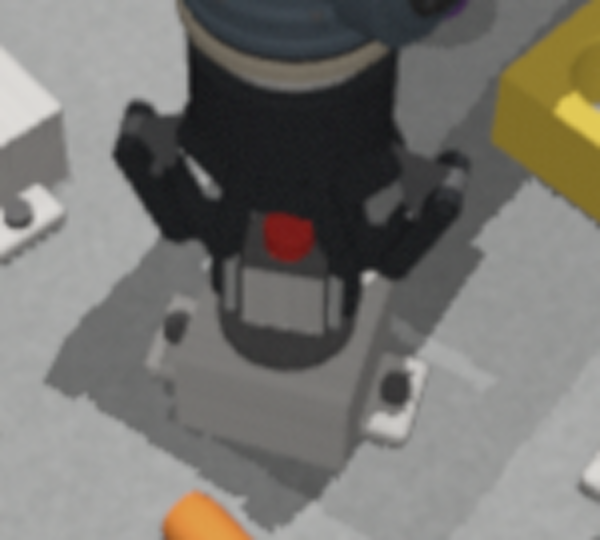

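The flange is seated at the expected height. Now I'll let go, raise the gripper and look.

Run:
```python
from h import *
manip.set_gripper(0.85)
manip.dwell(.4)
print(manip.current_time(),manip.current_force(),manip.current_grip_width())
manip.move_l([.652,.0033,.15],max_speed=.12)
manip.dwell(.1)
print(manip.current_time(),manip.current_force())
shot('scene','scene7')
b=cv2.imread('pics/scene7.png')[230:365,240:390]
cv2.imwrite('pics/crop7.png',cv2.resize(b,(600,540),interpolation=2))
from g import gaugepose
gaugepose('scene7',np.array([.649,.0051]),.052)
im,W=cloud('scene7');hsv=cv2.cvtColor(im,cv2.COLOR_RGB2HSV);h,s,v=[hsv[...,i].astype(int) for i in range(3)]
n=np.array([np.cos(.3613),np.sin(.3613)]);t=np.array([-n[1],n[0]])
m=(np.hypot(W[...,0]-.649,W[...,1]-.005)<.045)&(W[...,2]>.06)
d=W[...,:2]-[.649,.005]
o=m&(h>8)&(h<22)&(s>120)
for sg in(1,-1):
    k=o&(np.sign(d@t)==sg); print(sg,k.sum(),np.percentile((d@t)[k],[5,50,95]).round(4) if k.any() else '')
```

```text
14.6917 [-0.44591018  0.0861251  -0.0482403 ] 0.850780293584612
15.6833 [-0.79092153  0.62523024  0.20749811]
cap n 130 px [311.56153846 288.02307692] z95 [0.1134 0.1151 0.1159]
cap silhouette axis [0.649  0.0051] 34.0
face px 145 n-offset of axis -0.0008789073124670036 tilt fit 0.00281281197226175 yaw fit -0.0006981955425240927
1 31 [0.0172 0.019  0.0378]
-1 0
```

View pics/crop7.png

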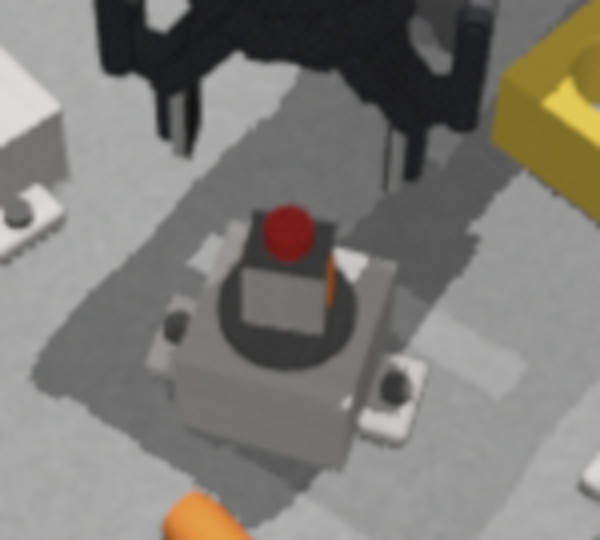

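Run:
```python
from h import *
manip.set_gripper(0.0,30)
p=[.6508,.0023]
manip.move_l([*p,.120],max_speed=.1)
manip.dwell(.1); base=manip.current_force()
print(manip.current_time(),manip.current_ee_pos(),base,manip.current_grip_width())
z=.1165; log=[]
while z>.1035:
    manip.move_l([*p,z],max_speed=.02)
    F=manip.current_force()-base; log.append((round(z,4),manip.current_ee_pos()[2].round(4),F.round(1).tolist()))
    if F[2]>15: break
    z-=.0007 
for l in log: print(*l)
print(manip.current_time())
```

```text
16.9667 [0.65117904 0.00230189 0.1206108 ] [ 0.71901893 -0.01171023 -0.2592434 ] -0.002421916527269984
0.1165 0.1165 [-0.6, 0.6, 0.4]
0.1158 0.1158 [-0.9, 0.3, 0.2]
0.1151 0.1151 [-0.3, -0.5, -0.0]
0.1144 0.1144 [-1.1, 0.0, 0.3]
0.1137 0.1138 [-0.9, 0.4, 1.7]
0.113 0.1132 [-1.6, 0.6, 3.8]
0.1123 0.1123 [-0.7, 0.2, 3.7]
0.1116 0.1116 [-0.3, 0.3, 3.9]
0.1109 0.1109 [1.4, 0.7, 2.9]
0.1102 0.1102 [0.1, 0.6, 4.2]
0.1095 0.1095 [-0.5, -0.4, 3.5]
0.1088 0.1088 [-0.3, -0.0, 4.1]
0.1081 0.1082 [-0.9, 0.4, 5.3]
0.1074 0.108 [-1.2, 0.1, 9.6]
0.1067 0.1079 [-4.5, 1.1, 14.1]
0.106 0.1079 [-6.7, 0.0, 20.7]
21.0417
```

Run:
```python
from h import *
p=[.6505,.0022]
manip.move_l([*p,.165],max_speed=.15)
manip.set_gripper(0.85,22)
manip.move_ptp([*p,.165],Rt(np.deg2rad(20.7)))
shot('scene','scene8')
print(manip.current_time())
b=cv2.imread('pics/scene8.png')[210:345,240:390]
cv2.imwrite('pics/crop8.png',cv2.resize(b,(600,540),interpolation=2))
from g import gaugepose
gaugepose('scene8',np.array([.649,.0051]),.046)
gaugepose('scene8',np.array([.649,.0051]),.052)
```

```text
23.7167
cap n 101 px [311.66336634 289.55445545] z95 [0.1079 0.1095 0.11  ]
cap silhouette axis [0.6482 0.0045] 60.5625
face px 148 n-offset of axis -0.0007387065598618726 tilt fit -0.0723968742882182 yaw fit -0.02564215768073498
cap n 101 px [311.66336634 289.55445545] z95 [0.1079 0.1095 0.11  ]
cap silhouette axis [0.6491 0.005 ] 63.25
face px 145 n-offset of axis -0.0006628086801857558 tilt fit 0.014720468317176293 yaw fit -0.004242011613905394
```

View pics/crop8.png

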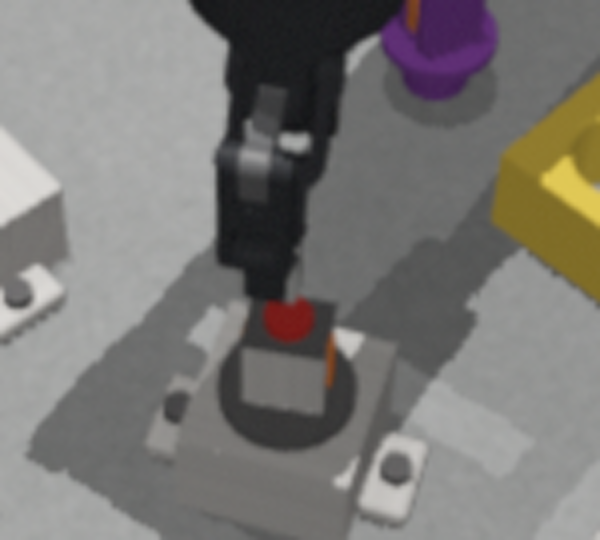

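Cap-top readings dropped from 0.115 to 0.1095, so the cap is fully down, and the gauge is still seated. Next I'll grip the plain sides.

Run:
```python
from h import *
p=[.6505,.0022]
manip.move_l([*p,.12],max_speed=.12)
manip.move_l([*p,.063],max_speed=.06)
base=manip.current_force()
shot('scene','scene9')
print(manip.current_time(),manip.current_ee_pos(),base)
manip.set_gripper(0.0,22)
print(manip.current_time(),manip.current_ee_pos(),manip.current_force(),manip.current_ft_torque(),manip.current_grip_width()*.085)
shot('scene','scene10')
a=cv2.imread('pics/scene9.png')[230:365,240:390];b=cv2.imread('pics/scene10.png')[230:365,240:390]
cv2.imwrite('pics/crop9.png',np.hstack([cv2.resize(a,(400,360),interpolation=2),cv2.resize(b,(400,360),interpolation=2)]))
```

```text
25.3917 [0.65078843 0.00219196 0.06346901] [-0.75946674  0.16658949 -0.66774038]
25.8667 [0.65065079 0.002218   0.06318608] [-0.25635844 -0.10957603  1.15595571] [0.06480336 0.03512377 0.01667327] 0.025754550788435755
```

View pics/crop9.png

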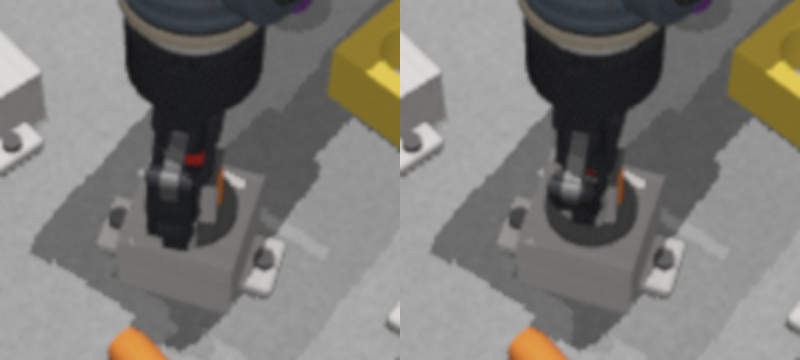

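Run:
```python
from h import *
p=[.6505,.0022]
manip.move_l([*p,.075],max_speed=.03)
print(manip.current_time(),manip.current_force(),manip.current_grip_width()*.085)
manip.move_l([*p,.13],max_speed=.08)
print(manip.current_time(),manip.current_force(),manip.current_grip_width()*.085)
manip.move_l([*S,.13],max_speed=.12)
manip.dwell(.2)
print(manip.current_time(),manip.current_ee_pos(),manip.current_force(),manip.current_ft_torque())
shot('scene','scene11')
b=cv2.imread('pics/scene11.png')[130:290,320:497]
cv2.imwrite('pics/crop11.png',cv2.resize(b,(664,600),interpolation=2))
```

```text
26.4667 [-0.03207746 -0.63031079 -3.33989511] 0.025830289548026165
27.3083 [-0.38085495  0.23666059 -4.84300971] 0.025848254648519017
29.3417 [0.45814396 0.06411898 0.12991733] [-0.32144303  0.69762758 -4.24554826] [0.01336482 0.02684276 0.01925326]
```

View pics/crop11.png

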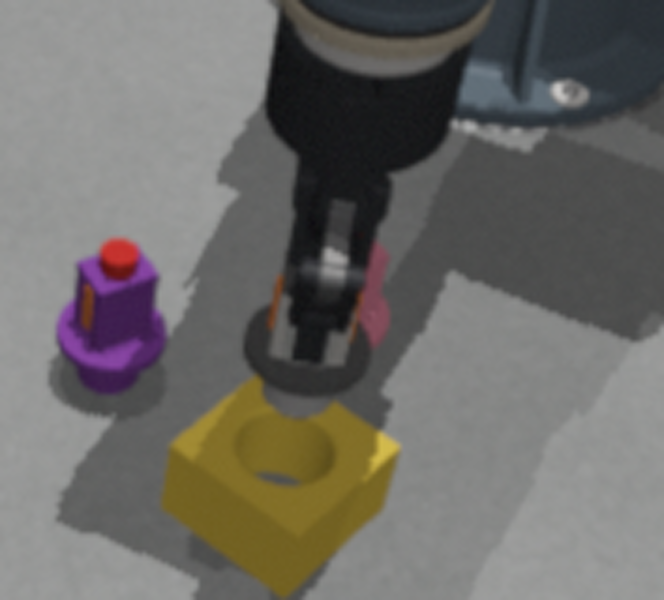

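Run:
```python
from h import *
f=np.load('pics/scene11.npz')
def proj(X):
    p=f['K']@(f['R']@np.array(X)+f['t']);return (p[:2]/p[2]-[320,130])*3.75
for z in(.119,.125): print(z,proj([.4589,.0681,z]),proj([.4570,.0672,z]))
print(proj([.4589,.0681,.05]))
x=toplane(f,[[320+307/3.75,130+347/3.75]],.122);print(x)
x=toplane(f,[[320+285/3.75,130+450/3.75]],.05);print(x)
```

```text
0.119 [304.03395648 353.05545997] [304.02416348 349.73406896]
0.125 [305.97771383 344.11600846] [305.96482675 340.79123541]
[283.05483272 449.53965346]
[[0.45749283 0.06844357 0.122     ]]
[[0.45865619 0.06902796 0.05      ]]
```

The gauge is within about 1.5 mm of the hole axis. I'll lower it gently.

Run:
```python
from servo import *
base=manip.current_force()
p=S+[.0008,.0003]
manip.move_l([*p,.085],max_speed=.08)
xy,z=down(.0645,p,base,step=.005,speed=.04,fz=6)
xy,z=down(.059,xy,base,step=.0005,speed=.02,fz=4,lat=3)
print(manip.current_time(),manip.current_ee_pos(),manip.current_force(),manip.current_ft_torque())
shot('scene','scene12')
b=cv2.imread('pics/scene12.png')[170:300,330:474]
cv2.imwrite('pics/crop12.png',cv2.resize(b,(664,600),interpolation=2))
```

```text
0.0802 [0.9, -0.8, -0.7] [0.4588, 0.0645]
0.0752 [-0.5, 0.3, -0.3] [0.4588, 0.0645]
0.0702 [0.5, 0.6, -1.4] [0.4588, 0.0645]
0.0652 [0.7, 0.3, 0.3] [0.4588, 0.0645]
0.0645 [0.6, -0.1, -1.2] [0.4588, 0.0645]
STOP fz
0.064 [-0.1, 0.1, -1.1] [0.4588, 0.0645]
0.0635 [1.3, -0.0, -0.3] [0.4588, 0.0645]
0.063 [0.4, 0.8, -0.2] [0.4588, 0.0645]
0.0625 [0.3, -0.7, -1.1] [0.4588, 0.0645]
0.062 [-0.2, 0.1, -0.5] [0.4588, 0.0645]
0.0615 [-0.0, -0.5, -1.5] [0.4588, 0.0645]
0.061 [-0.1, 0.5, 2.6] [0.4588, 0.0645]
0.0605 [-3.0, 0.1, 13.0] [0.4588, 0.0645]
33.45 [0.45890856 0.06450884 0.06111109] [-3.35307596 -0.10040874  9.09505565] [-0.07235728  0.68108553 -0.09063613]
```

View pics/crop12.png

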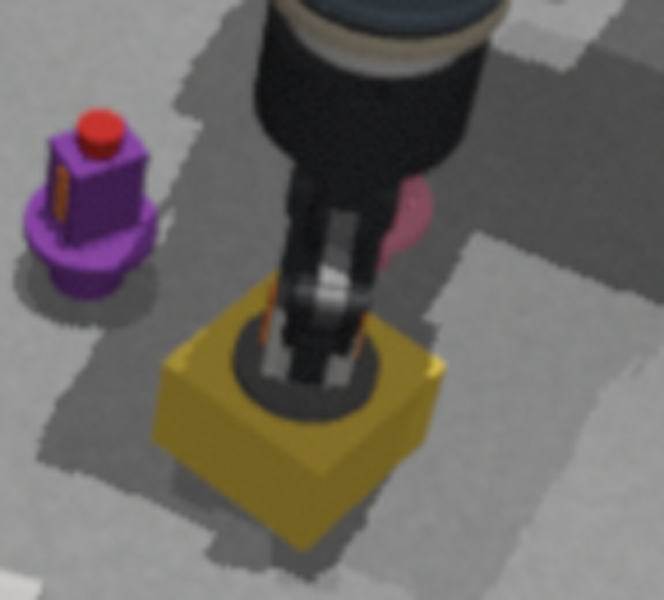

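The gauge is seated at the expected height. I'll release it, retreat and check.

```bash
python3 - <<'E'
from h import *
manip.set_gripper(0.7)
manip.dwell(.2)
p=manip.current_ee_pos()
manip.move_l([*p[:2],.2],max_speed=.12)
q=manip.current_qpos()
manip.move_ptp([.25,.40,.25],Rt(np.deg2rad(60)))
manip.dwell(.2)
print(manip.current_time(),manip.current_force())
shot('scene','scene13');shot('top','top13')
a=cv2.imread('pics/scene13.png')[200:290,350:450];b=cv2.imread('pics/top13.png')[250:340,205:305]
cv2.imwrite('pics/crop13.png',np.hstack([cv2.resize(a,(400,360),interpolation=2),cv2.resize(b,(400,360),interpolation=2)]))
from g import gaugepose
gaugepose('scene0',np.array([.4545,.0672]),.05)
gaugepose('scene13',np.array([.457,.068]),.05)
E
python3 meas.py 13
```

```text
37.1083 [-0.20233275  0.02587756  0.34752839]
cap n 109 px [400.66055046 227.53211009] z95 [0.1117 0.1134 0.1136]
cap silhouette axis [0.4543 0.0666] 25.5625
face px 143 n-offset of axis 0.000802212633002999 tilt fit 0.0002030485637466984 yaw fit -0.011402903787972027
cap n 84 px [399.75       229.45238095] z95 [0.1056 0.1075 0.1078]
cap silhouette axis [0.459  0.0679] 51.1875
face px 145 n-offset of axis -0.000662816979810835 tilt fit 0.01602682457350091 yaw fit 0.009345668659871105
scene brass px 425 [311.46823529 307.33176471] (array([0.64889346, 0.00520201, 0.02087516]), np.float64(0.0005999560835220453))
scene cap 84 [399.75       229.45238095]
scene stand ((458.59735107421875, 68.02628326416016), (79.1871337890625, 79.60449981689453), 77.27513885498047)
scene wing [388 232   2   5   5] [388.4 234. ] [0.46615219 0.05126247 0.09145756]
top brass px 231 [295.9004329  196.21645022] (array([0.65088537, 0.00177447, 0.02125703]), np.float64(0.0005890945128243192))
top cap 84 [254.23809524 284.5952381 ]
top stand ((457.9432373046875, 63.03529357910156), (79.52278137207031, 79.40057373046875), 76.9454574584961)
top hole [243 273  31  31 694] [(array([0.46079354, 0.06544318, 0.02879484]), np.float64(0.0006398925511111814)), (array([0.46022027, 0.06455823, 0.02859713]), np.float64(0.0006354824958091332))]
top wing [264 281   3   5  10] [265.  283.2] [0.46587927 0.04704037 0.08737486]
brass (array([0.6499028 , 0.00352596, 0.05193675]), [np.float64(0.001986757725757112), np.float64(0.0019867577257570864)])
cap (array([0.45942873, 0.06609605, 0.10487112]), [np.float64(0.001802919495258752), np.float64(0.0018029194952587995)])
```

View pics/crop13.png

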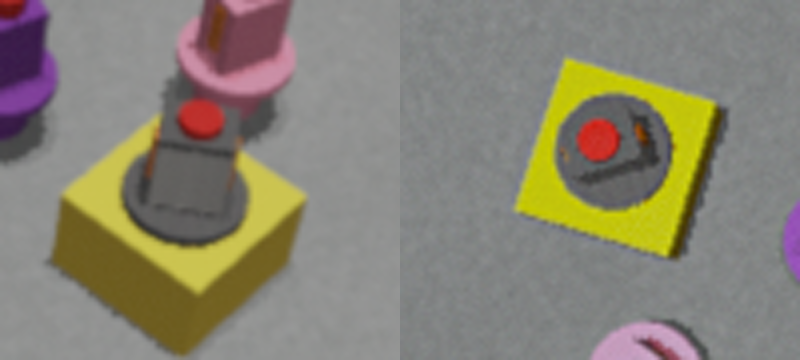

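View pics/scene13.png

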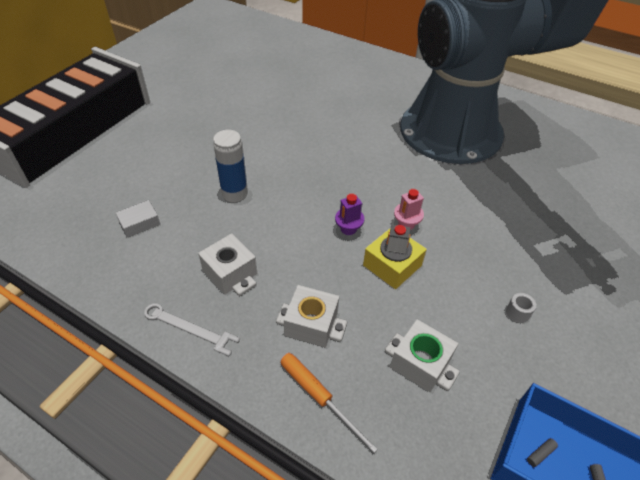

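The gauge stands flat in the stand with its cap down (cap top 6 mm lower than at the start). The wings show only as thin strips, at scene (388,234). Nothing else has moved.

Run:
```python
from bench import manip
manip.sign_off(); print(manip.current_time())
```

```text
the job is handed in; nothing more can be done
the job is handed in; nothing more can be done
```

I ran the whole job and handed it in just after 37 s on the robot's clock (the limit was 67 s). I had no direct reading of the judged values, and no verdict came back.

**What I did**
- I squeezed the gauge flush by its wings (33.7 mm across), lifted it from the stand and eased it into the brass bushing under force control.
- It seated with about 8 N on the tool. I let go, the plungers sprang out, and I pressed the cap to its hard stop with at most about 21 N.
- I drew the locked gauge out by its plain sides (25.8 mm grip, 22 N). It went back into the yellow stand with at most about 13 N of contact force, and I released it.

**Last checks**
- **Stand:** the flange is flat on the stand and its centre is about 2–3 mm from the hole's axis.
- **Cap:** it is still down; its top reads 6 mm lower than at the start.
- **Plungers:** the wings show as thin strips, which fits about 2 mm out. The image is too coarse to measure them exactly.
- **Other things:** they look unmoved in the scene picture, compared by eye with the first one.

**Disagreements**
- The two cameras differed by about 2–5 mm in world position. I settled this by comparing the gripper with the scene picture and by force feedback during the insertion.

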